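Find the terminal box with the sound lid hinge and load it

ROBOT

A 7-joint arm with a two-finger parallel gripper is mounted at the origin on a cart in front of the work surface, level with it; the furniture and walls round the work are solid. World frame = base frame: x ahead of the robot, y to its left, z up, the work surface at z = 0. Lengths are in m, angles in rad, forces in N, time in s.
With the tool pointing down it reaches from about 0.4 to 0.875 m from the base axis. Payload 4.4 kg.
Tool frame: the origin (TCP) lies at the very end of the fingers, on their centre line; the grasp point (between the pads) lies 19 mm behind it; z points along the fingers, y is the line along which they close (so a half turn about z gives the same grasp; the last joint's range is limited). The gripper opens to 85 mm and grips with 20 to 120 N. Pads are 22 mm wide; open, the fingers measure 114 mm over their backs; the gripper's body (76 mm by 85 mm) begins 54 mm behind the grasp point. The pads swing forward as they close: fully open they stand 13 mm farther back than shut.
Start: joints at [-1.31, 0.628, 0.038, 1.517, -0.027, 0.996, -0.02], TCP at [0.209, 0.616, 0.231] pointing down, gripper open.
Joint ranges: [-3.06, 3.06], [-0.37, 2.12], [-1.25, 1.32], [0.18, 2.47], [-1.1, 4.24], [0.23, 1.98], [-2.94, 2.94]. Speed limits (rad/s): [2.57, 2.57, 3.14, 3.14, 3.14, 3.14, 3.14].

INTERFACE

Orientations are given as a unit quaternion [w, x, y, z].
In Python, from cell import env gives the robot as it stands.
- The arm moves only by the tool carry_out, never from a script. Its argument "plan" is a list of rows, each an object with "travel": the shift along the tool's x, y, z in cm, a list of three; "spin": the turn about the tool's z in rad; "gripper": the gripper command: -1 is shut, 1 is fully open, values between are in proportion. In form: [{"travel": [tx, ty, tz], "spin": spin, "gripper": gripper}, ...]. A call has exactly 8 rows; each row is the pose to reach, as a shift and turn from the pose commanded when the call began, along the tool's axes at that moment; what a row does not reach only later rows make up. A row lasts 1/12 s, in which the tool goes at most 41.7 mm and 7.16 degrees, less where a joint would pass 70% of its speed; a pose out of reach is approached as far as the arm can. A call with a gripper value outside its range is refused whole. The fingers move at their own pace and stop on an object; "newtons" is the grip in N (left out, the last holds). Time passes only in rows, so rows that repeat a pose let the fingers close, or fill a call up. It gives the time, the measured TCP pose, the force, the opening and the grip force at its end, in the units of the state.
- env.get_state(): the state, without advancing time (a new reading comes with each control period).
- env.read_camera(name): name is "scene" or "side" or "wrist"; returns the picture (420x560x3 uint8, red, green, blue); there is no depth.
- env.get_calibration(name): a dict with "vertical_fov" (degrees; the focal length in pixels is half the picture's height over the tangent of half this angle, whatever the lens; pixels are square), "cx", "cy" (the principal point, pixels), "R" (3x3) and "t" (3): a world point X has camera coordinates R X + t; the wrist camera has in their place "T_tool_cam" (4x4, takes a point from camera to tool coordinates, whose origin is the TCP and whose axes are the flange's). Camera axes: x right, y down, z forward; pixel columns grow to the right and rows downward; lengths in m; the calibration is good to about 2 mm. A picture is of the moment at which its call begins: read the wrist's pose just before it. get_calibration takes no time and is no camera call.
- env.sign_off(): hands the job in; it is judged then, once.
The state is a dict: "t": time; "joint_positions": joint angles; "joint_velocities": joint speeds; "effort": joint torques, N m; "position": TCP position; "ee_rot": TCP orientation; "contact_force": force on the tool from outside, world axes, zero at the start; "moment": the same for the moment, N m; "finger_gap": finger opening in m; "finger_force": force on a finger pad.
Only numpy, scipy, OpenCV 4.12 (cv2) and the standard library are available. Lean on these libraries where they do the work, as an engineer would, in place of code of your own. Each camera call takes 0.05 s, during which the arm holds its last target. There are 200 camera calls.

TASK

One of these two terminal boxes has a lid hinge that binds part-way. Slowly swing up both lids, each as far as it will go, and leave them both raised; then lay the terminal strip flat, screws up, on the floor of the box whose lid opens fully, leave that lid fully open, and shut the lid of the binding box completely. Leave the other things on the board where they are.

Things in the scene. Friction and masses are not known exactly. Their poses are not given: they have to be found in the camera images.
- box_1: steel-grey open-topped terminal box, 90 x 122 x 42 mm (its own x, y, z), screwed to the work board, walls and floor 4 mm thick, the same in looks as the other box; origin at the centre of its underside; x points from the handle side to the hinge side, y along the hinge, z up; black cable glands stand up to 11 mm out of its two short walls. Inside 82 x 114 x 38 mm, empty but for an 8 mm round screw boss in each corner
- lid_1 (a joint): angle of the orange lid of box_1 (rad) about the hinge along the upper edge of its +x wall: 0 = shut, level; grows as the handle side is lifted. The hinge is stiff enough that the lid stays at any angle. On one of the two boxes the lid goes to its stop at 1.75 (a little beyond upright); on the other the hinge is stiffer and binds hard at about 0.75. Which is which cannot be seen. It takes about 1 to 4 N at the handle
- lid_1_grip (a point): centre of the black round handle of lid_1, a 16 mm thick roller 24 mm long, its length along the hinge, so that fingers pinching it by its two ends can stay pointing down while the lid turns between them. It stands 34 mm out from the box's front wall on a steel bar 10 mm wide and 4 mm thick, level with the lid (lid 92 x 124 x 5 mm), 127 mm from the hinge axis; 44.5 mm above the board when shut
- box_1_hinge (a point): middle of the hinge axis of box_1, 48 mm to +x and 44.5 mm up from the box's origin; the axis is the box's y
- box_2: steel-grey open-topped terminal box, 90 x 122 x 42 mm (its own x, y, z), screwed to the work board, walls and floor 4 mm thick, the same in looks as the other box; origin at the centre of its underside; x points from the handle side to the hinge side, y along the hinge, z up; black cable glands stand up to 11 mm out of its two short walls. Inside 82 x 114 x 38 mm, empty but for an 8 mm round screw boss in each corner
- lid_2 (a joint): angle of the orange lid of box_2 (rad) about the hinge along the upper edge of its +x wall: 0 = shut, level; grows as the handle side is lifted. The hinge is stiff enough that the lid stays at any angle. On one of the two boxes the lid goes to its stop at 1.75 (a little beyond upright); on the other the hinge is stiffer and binds hard at about 0.75. Which is which cannot be seen. It takes about 1 to 4 N at the handle
- lid_2_grip (a point): centre of the black round handle of lid_2, a 16 mm thick roller 24 mm long, its length along the hinge, so that fingers pinching it by its two ends can stay pointing down while the lid turns between them. It stands 34 mm out from the box's front wall on a steel bar 10 mm wide and 4 mm thick, level with the lid (lid 92 x 124 x 5 mm), 127 mm from the hinge axis; 44.5 mm above the board when shut
- box_2_hinge (a point): middle of the hinge axis of box_2, 48 mm to +x and 44.5 mm up from the box's origin; the axis is the box's y
- terminal_strip: white bar-shaped terminal strip with a row of brass screws on top, 16 x 90 x 14 mm (its own x, y, z), 40 g, loose on the work board; origin at the centre of its underside, y along its length, z up
- board: plywood work board, 340 x 720 x 24 mm, fixed on the worktop, everything for the job stands on it; origin at the centre of its underside, so its top is 24 mm above the worktop
- toroid: green and copper ring coil, 48 x 48 x 16 mm, lying flat; bystander, origin at the centre of its underside
- heat_sink: pale finned heat sink, 42 x 60 x 26 mm; bystander, origin at the centre of its underside
- relay: relay with an orange cap on a black foot, 21 x 28 x 39 mm, upright; bystander, origin at the centre of its underside
Not all that is in view belongs to the job. Of the things shaped like the terminal_strip, the white one is meant.

How it is judged:
By the outcome, as a careful person would: the job done as asked, in the order asked, and still so for the second after the job is handed in, with the robot touching nothing.
It also fails if it takes over 72 s, if anything falls off the work surface, if the arm or the gripper's body presses on something with over 40 N, if the wrist force passes 120 N, or if a joint passes its speed limit or range.

## Working session

There is one attempt and no reset: what is moved stays moved. The work goes in short steps, Python scripts to look and compute and a tool call to move; the robot and the scene stay as the last step left them, time stands still between calls to the robot, and variables do not carry over. Pictures are saved under pics/ and viewed, at most 10 in all, crops included, and the job is handed in when it is done.

Besides the shell and the picture viewer there is one more tool, called after "Call:" as name([rows], argument=value, ...), one row to a line, values as JSON. carry_out: Moves the arm, as the interface text tells. Its arguments: {"type":"object","properties":{"plan":{"type":"array"},"newtons":{"type":"number"}},"required":["plan"]}

```bash
mkdir -p pics; ls; python3 - <<'E'
from cell import env
import cv2,numpy as np
s=env.get_state()
print({k:np.round(v,4).tolist() for k,v in s.items()})
for n in("scene","side","wrist"):
    c=env.get_calibration(n);print(n,{k:np.round(v,4).tolist() for k,v in c.items()})
for n in("scene","side"):
    cv2.imwrite(f"pics/{n}0.png",env.read_camera(n)[:,:,::-1])
E
```

```text
pics
{'t': 0.0, 'joint_positions': [-1.3098, 0.6294, 0.0384, 1.5184, -0.027, 0.9963, -0.02], 'joint_velocities': [-0.0003, -0.0005, 0.0002, -0.0005, 0.0004, -0.0014, -0.0001], 'effort': [-0.0011, -56.3412, 1.2267, -19.3444, 0.0113, 0.0105, 0.0], 'position': [0.2084, 0.615, 0.2304], 'ee_rot': [-0.0002, 0.1627, 0.9867, -0.0009], 'contact_force': [-0.5943, -0.4333, 0.1376], 'moment': [0.0392, -0.0061, 0.0023], 'finger_force': 0.0, 'finger_gap': 0.0857}
scene {'vertical_fov': 55.7758, 'cx': 277.4361, 'cy': 208.3219, 'R': [[0.8605, -0.5092, -0.0164], [-0.2816, -0.4485, -0.8483], [0.4246, 0.7345, -0.5293]], 't': [-0.4169, 0.1978, 0.7097]}
side {'vertical_fov': 46.5781, 'cx': 277.1232, 'cy': 199.0, 'R': [[0.9993, -0.0365, -0.0007], [-0.0252, -0.6749, -0.7374], [0.0265, 0.737, -0.6754]], 't': [-0.5246, 0.0903, 1.1041]}
wrist {'vertical_fov': 70.0648, 'cx': 277.4398, 'cy': 210.0063, 'T_tool_cam': [[0.0003, -0.9463, -0.3234, 0.0834], [1.0, 0.0003, 0.0001, 0.0003], [0.0, -0.3234, 0.9463, -0.1439], [0.0, 0.0, 0.0, 1.0]]}
```

View pics/scene0.png

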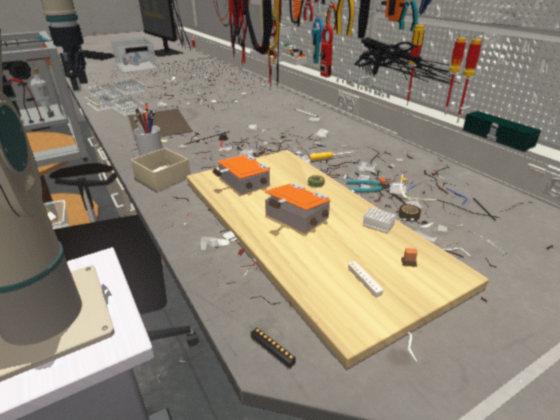

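View pics/side0.png

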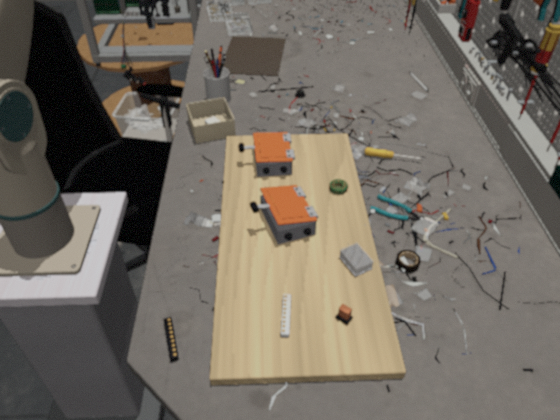

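The white strip is on the board at side (286,314). The black bar at (171,338) lies off the board and is a decoy. The boxes are at side (288,212) and (272,152), with handles at (254,207) and (241,147). I'll measure them now.

```bash
cat > h.py <<'E'
import numpy as np,cv2
from scipy.spatial.transform import Rotation as Ro
from cell import env
def cam(n,s=None):
    c=env.get_calibration(n);f=210/np.tan(np.radians(c["vertical_fov"])/2)
    if n=="wrist":
        s=s or env.get_state();T=np.eye(4);q=s["ee_rot"]
        T[:3,:3]=Ro.from_quat([q[1],q[2],q[3],q[0]]).as_matrix();T[:3,3]=s["position"]
        M=np.linalg.inv(T@np.array(c["T_tool_cam"]));R,t=M[:3,:3],M[:3,3]
    else: R,t=np.array(c["R"]),np.array(c["t"])
    return f,c["cx"],c["cy"],R,t
def proj(C,X):
    f,cx,cy,R,t=C;p=np.asarray(X)@R.T+t
    return np.stack([f*p[...,0]/p[...,2]+cx,f*p[...,1]/p[...,2]+cy],-1)
def back(C,uv,z):
    f,cx,cy,R,t=C;uv=np.atleast_2d(uv).astype(float)
    d=np.c_[(uv[:,0]-cx)/f,(uv[:,1]-cy)/f,np.ones(len(uv))]@R;o=-R.T@t
    return o+d*((z-o[2])/d[:,2])[:,None]
E
python3 - <<'E'
from h import *
for n in("scene","side"):
    im=cv2.imread(f"pics/{n}0.png");C=cam(n)
    hsv=cv2.cvtColor(im,cv2.COLOR_BGR2HSV)
    m=cv2.inRange(hsv,(4,170,120),(16,255,255))
    k,l,st,ce=cv2.connectedComponentsWithStats(m)
    for i in range(1,k):
        if st[i,4]>300:
            r=cv2.minAreaRect(cv2.findContours((l==i).astype(np.uint8),0,2)[0][0])
            ap=cv2.approxPolyDP(cv2.convexHull(np.argwhere(l==i)[:,::-1].astype(np.int32)),4,True)[:,0]
            print(n,st[i],ce[i],"ctr",back(C,ce[i],.071).round(3),"\n",ap.tolist(),back(C,ap,.071)[:,:2].round(3).tolist())
    pts={"side":[("strip",(286,314),.038),("hA",(254,207),.0765),("hB",(241,147),.0765),("bl",(212,376),.024),("tl",(226,136),.024),("tr",(350,137),.024)],
     "scene":[("strip",(366,279),.038),("relay",(410,257),.04)]}[n]
    for a,uv,z in pts: print(n,a,back(C,uv,z).round(3))
im=cv2.imread("pics/side0.png")
a=cv2.resize(im[120:245,225:355],None,fx=4,fy=4,interpolation=2);b=cv2.resize(im[270:395,260:330],None,fx=4,fy=4,interpolation=2)
cv2.imwrite("pics/c1.png",np.hstack([a,b]))
E
```

```text
scene [219 156  50  22 584] [242.08390411 166.39041096] ctr [[0.514 0.234 0.071]] 
 [[268, 170], [239, 177], [219, 161], [243, 156]] [[0.562, 0.178], [0.48, 0.183], [0.476, 0.299], [0.546, 0.293]]
scene [266 185  63  25 729] [297.04663923 196.49108368] ctr [[0.552 0.022 0.071]] 
 [[328, 200], [306, 209], [266, 191], [289, 185]] [[0.603, -0.029], [0.539, -0.035], [0.503, 0.083], [0.565, 0.079]]
scene strip [[ 0.526 -0.251  0.038]]
scene relay [[ 0.64  -0.249  0.04 ]]
side [262 187  53  37 728] [286.8228022  205.47252747] ctr [[0.547 0.015 0.071]] 
 [[314, 219], [279, 223], [262, 189], [291, 187]] [[0.603, -0.03], [0.528, -0.039], [0.493, 0.072], [0.56, 0.076]]
side strip [[ 0.533 -0.246  0.038]]
side hA [[0.475 0.007 0.077]]
side hB [[0.442 0.228 0.077]]
side bl [[ 0.4   -0.357  0.024]]
side tl [[0.395 0.353 0.024]]
side tr [[0.74  0.335 0.024]]
```

View pics/c1.png

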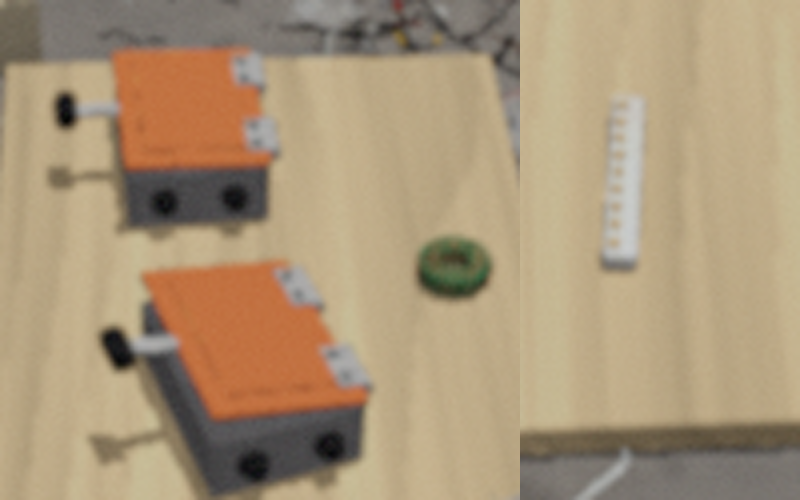

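Call:
carry_out([
  {"travel":[-2,-2,-2],"spin":0,"gripper":1},
  {"travel":[-5,-4.5,-4],"spin":0,"gripper":1},
  {"travel":[-8,-7.2,-6],"spin":0,"gripper":1},
  {"travel":[-11,-10,-8],"spin":0,"gripper":1},
  {"travel":[-14,-12.7,-10],"spin":0,"gripper":1},
  {"travel":[-17,-15.4,-11],"spin":0,"gripper":1},
  {"travel":[-20,-18.2,-12],"spin":0,"gripper":1},
  {"travel":[-23,-21,-13],"spin":0,"gripper":1},
])

```text
t: 0.77
position: [0.3532, 0.3528, 0.3586]
ee_rot: [0.0, 0.163, 0.987, 0.0]
contact_force: [0.6, 0.5, -0.1]
finger_gap: 0.0853
finger_force: 0.0
```

Call:
carry_out([
  {"travel":[-3,-3,0],"spin":-0.05,"gripper":1},
  {"travel":[-6,-6,0],"spin":-0.1,"gripper":1},
  {"travel":[-9,-9,0],"spin":-0.15,"gripper":1},
  {"travel":[-12,-12,0],"spin":-0.2,"gripper":1},
  {"travel":[-15,-14,0],"spin":-0.25,"gripper":1},
  {"travel":[-18,-16,0],"spin":-0.3,"gripper":1},
  {"travel":[-19,-17,0],"spin":-0.33,"gripper":1},
  {"travel":[-19,-17,0],"spin":-0.33,"gripper":1},
])

```text
t: 1.43
position: [0.4797, 0.1279, 0.3577]
ee_rot: [0.0, 0.002, 1.0, -0.001]
contact_force: [0.5, 0.3, 1.0]
finger_gap: 0.0858
finger_force: 0.0
```

```bash
python3 - <<'E'
from h import *
import pickle
s=env.get_state();im=env.read_camera("wrist")[:,:,::-1]
cv2.imwrite("pics/w1.png",im);pickle.dump(s,open("w1.pkl","wb"))
print(s["t"],s["position"],s["ee_rot"],s["joint_positions"])
E
```

```text
1.4333 [0.47973796 0.12787393 0.3576905 ] [ 1.60376642e-04  1.82912934e-03  9.99997568e-01 -1.22158198e-03] [-0.44678244  0.27732768  0.16922456  1.75032699 -0.04857953  1.11854883
  1.30448946]
```

View pics/w1.png

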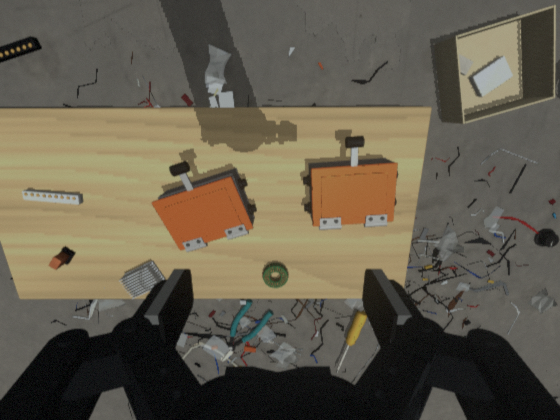

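Wrist view: the handles are at (180,169) and (355,142), and the lids at (204,212) and (354,195). The strip is at (52,197), with the toroid, heat sink and relay clear of it.

```bash
python3 - <<'E'
from h import *
import pickle
from scipy.optimize import least_squares
s=pickle.load(open("w1.pkl","rb"));im=cv2.imread("pics/w1.png");C=cam("wrist",s)
hsv=cv2.cvtColor(im,cv2.COLOR_BGR2HSV)
m=cv2.morphologyEx(cv2.inRange(hsv,(4,150,90),(16,255,255)),3,np.ones((5,5)))
k,l,st,ce=cv2.connectedComponentsWithStats(m)
for i in range(1,k):
    if st[i,4]>1500:
        c=cv2.findContours((l==i).astype(np.uint8),0,2)[0][0]
        r=cv2.minAreaRect(c);q=cv2.boxPoints(r);P=back(C,q,.071)
        e=np.linalg.norm(P-np.roll(P,-1,0),axis=1)
        print("lid",ce[i],"ctr",back(C,r[0],.071).round(4),"edges",e.round(4),[np.degrees(np.arctan2(*(P[(j+1)%4]-P[j])[[1,0]])).round(1) for j in range(4)])
g=hsv[...,2]
for name,(u,v) in dict(A=(180,169),B=(355,142)).items():
    sub=(g[v-14:v+14,u-16:u+16]<70).astype(np.uint8)
    k,l,st,ce=cv2.connectedComponentsWithStats(sub);i=1+np.argmax(st[1:,4])
    print("handle",name,st[i],ce[i]+[u-16,v-14],back(C,ce[i]+[u-16,v-14],.0685+.002).round(4))
w=cv2.inRange(hsv,(0,0,150),(180,70,255))[180:215,15:95]
k,l,st,ce=cv2.connectedComponentsWithStats(w);i=1+np.argmax(st[1:,4])
r=cv2.minAreaRect(np.argwhere(l==i)[:,::-1].astype(np.float32)+np.float32([15,180]));q=cv2.boxPoints(r);print("strip",r,back(C,r[0],.038).round(4),back(C,q,.038).round(4).tolist())
# board corners check
print("board",back(C,[(430,108),(408,299),(0,108)],.024).round(3).tolist())
a=cv2.resize(im[180:215,15:95],None,fx=7,fy=7,interpolation=2);cv2.imwrite("pics/c2.png",a)
E
```

```text
lid [353.14509278 191.63223787] ctr [[0.5183 0.2418 0.071 ]] edges [0.1246 0.0914 0.133  0.0913] [np.float64(93.0), np.float64(10.1), np.float64(-86.8), np.float64(-175.2)]
lid [202.73978599 211.71060311] ctr [[0.5506 0.0119 0.071 ]] edges [0.1347 0.0869 0.1434 0.0906] [np.float64(107.8), np.float64(15.1), np.float64(-71.1), np.float64(-170.4)]
handle A [  6   6  20  15 191] [179.56020942 168.27748691] [[ 0.4794 -0.0148  0.0705]]
handle B [  6   8  19  12 190] [353.72631579 141.58947368] [[0.4422 0.2351 0.0705]]
strip ((49.535030364990234, 197.65663146972656), (57.9237060546875, 9.643799781799316), 5.8263421058654785) [[ 0.533  -0.2412  0.038 ]] [[0.536, -0.2895, 0.038], [0.5199, -0.2834, 0.038], [0.53, -0.193, 0.038], [0.5462, -0.1982, 0.038]]
board [[0.398, 0.358, 0.024], [0.737, 0.371, 0.024], [0.396, -0.292, 0.024]]
```

View pics/c2.png

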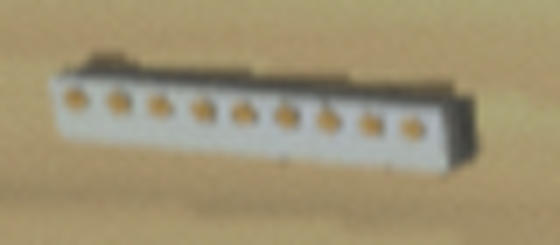

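The strip in the crop is white, with brass screws on top and no tilt, so it is the one meant. The decoys are the black bar off the board and the white piece in the tray. I'll start with box B (+y side) and approach to just above its handle.

Call:
carry_out([
  {"travel":[0.6,2,3],"spin":-0.02,"gripper":1},
  {"travel":[1.2,4,6.5],"spin":-0.04,"gripper":1},
  {"travel":[1.8,6,10],"spin":-0.06,"gripper":1},
  {"travel":[2.5,8,13.5],"spin":-0.06,"gripper":1},
  {"travel":[3.2,10,17],"spin":-0.06,"gripper":1},
  {"travel":[3.8,10.7,20.5],"spin":-0.06,"gripper":0.6},
  {"travel":[3.8,10.7,23],"spin":-0.06,"gripper":0.3},
  {"travel":[3.8,10.7,23],"spin":-0.06,"gripper":0.3},
])

```text
t: 2.15
position: [0.4346, 0.2403, 0.1236]
ee_rot: [-0.005, -0.034, 0.999, -0.002]
contact_force: [-0.9, -0.4, -0.3]
finger_gap: 0.0557
finger_force: 0.0
```

```bash
python3 - <<'E'
from h import *
import pickle
s=env.get_state();im=env.read_camera("wrist")[:,:,::-1]
cv2.imwrite("pics/w2.png",im);pickle.dump(s,open("w2.pkl","wb"))
print(s["t"],s["position"],s["ee_rot"],s["finger_gap"])
print(proj(cam("wrist",s),[[.442,.235,.0685],s["position"]]))
E
```

```text
2.15 [0.43461019 0.24027557 0.12362706] [-0.00481736 -0.03364224  0.99942065 -0.00183469] 0.05566173220783593
[[269.37692216 239.74793685]
 [276.91306565 269.26796644]]
```

View pics/w2.png

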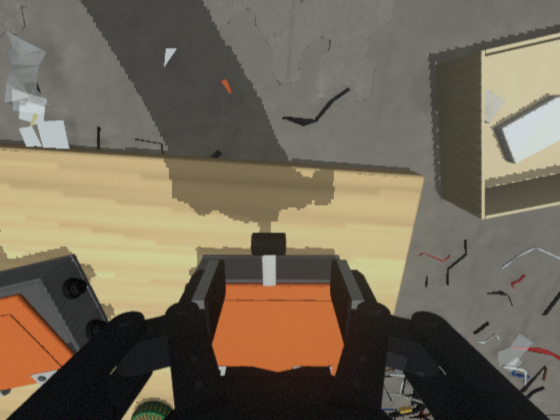

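Call:
carry_out([
  {"travel":[-0.2,0,1],"spin":0,"gripper":0.3},
  {"travel":[-0.2,0,2],"spin":0,"gripper":0.3},
  {"travel":[-0.2,0,3.2],"spin":0,"gripper":0.3},
  {"travel":[-0.2,0,4.4],"spin":0,"gripper":0.3},
  {"travel":[-0.2,0,5.6],"spin":0,"gripper":0.3},
  {"travel":[-0.2,0,6.8],"spin":0,"gripper":0.3},
  {"travel":[-0.2,0,7.8],"spin":0,"gripper":0.3},
  {"travel":[-0.2,0,7.8],"spin":0,"gripper":0.3},
])

```text
t: 2.87
position: [0.4416, 0.2393, 0.0491]
ee_rot: [-0.001, -0.031, 1.0, -0.0]
contact_force: [-0.4, 0.7, 0.0]
finger_gap: 0.0556
finger_force: 0.0
```

```bash
python3 - <<'E'
from h import *
s=env.get_state();im=env.read_camera("wrist")[:,:,::-1]
C=cam("wrist",s)
print(s["position"],s["ee_rot"],s["finger_gap"],s["contact_force"])
g=im.max(2)<45
cv2.imwrite("pics/w3.png",im)
sub=g[225:420,180:370].astype(np.uint8)
k,l,st,ce=cv2.connectedComponentsWithStats(sub)
for i in range(1,k):
    if st[i,4]>150: print(st[i],ce[i]+[180,225],back(C,ce[i]+[180,225],.0705))
R=s["ee_rot"];a=Ro.from_quat([R[1],R[2],R[3],R[0]]).as_matrix();print((np.array(s["position"])-a[:,2]*.019).round(4), a[:,1].round(3))
print(proj(C,np.array(s["position"])-a[:,2]*.019))
E
```

```text
[0.44155848 0.23928001 0.04906469] [-5.02036819e-04 -3.12284950e-02  9.99512119e-01 -2.31396189e-04] 0.05561729049464976 [-0.37607685  0.70755313  0.01948887]
[    0    36   190   159 15326] [271.58077776 367.61314107] [[0.48794962 0.23940625 0.0705    ]]
[  59   57   55   35 1800] [265.69       298.91055556] [[0.44566877 0.2341779  0.0705    ]]
[0.4416 0.2393 0.0681] [-0.062  0.998 -0.   ]
[276.837813   289.27496894]
```

View pics/w3.png

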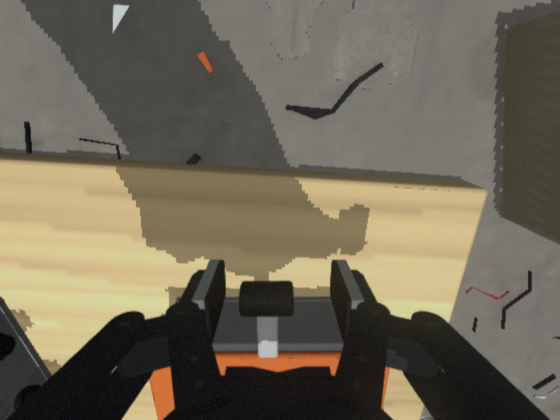

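The handle shows at (266,299), about 4 mm in x and 5 mm in y from the grasp centre. I'll correct that and close.

Call:
carry_out([
  {"travel":[-0.4,-0.5,0],"spin":0,"gripper":0.3},
  {"travel":[-0.4,-0.5,0],"spin":0,"gripper":0.3},
  {"travel":[-0.4,-0.5,0],"spin":0,"gripper":-1},
  {"travel":[-0.4,-0.5,0],"spin":0,"gripper":-1},
  {"travel":[-0.4,-0.5,0],"spin":0,"gripper":-1},
  {"travel":[-0.4,-0.5,0],"spin":0,"gripper":-1},
  {"travel":[-0.4,-0.5,0],"spin":0,"gripper":-1},
  {"travel":[-0.4,-0.5,0],"spin":0,"gripper":-1},
], newtons=30)

```text
t: 3.58
position: [0.4463, 0.2346, 0.0502]
ee_rot: [0.0, -0.031, 1.0, -0.0]
contact_force: [2.3, -2.6, 1.8]
finger_gap: 0.0233
finger_force: 31.1
```

Call:
carry_out([
  {"travel":[-0.01,0,-0.38],"spin":0,"gripper":-1},
  {"travel":[-0.02,0,-0.76],"spin":0,"gripper":-1},
  {"travel":[-0.05,0,-1.14],"spin":0,"gripper":-1},
  {"travel":[-0.09,0,-1.52],"spin":0,"gripper":-1},
  {"travel":[-0.14,0,-1.9],"spin":0,"gripper":-1},
  {"travel":[-0.2,0,-2.27],"spin":0,"gripper":-1},
  {"travel":[-0.28,0,-2.65],"spin":0,"gripper":-1},
  {"travel":[-0.36,0,-3.02],"spin":0,"gripper":-1},
])

```text
t: 4.25
position: [0.4501, 0.2349, 0.0806]
ee_rot: [0.0, -0.031, 1.0, -0.0]
contact_force: [5.4, -2.5, -6.8]
finger_gap: 0.0239
finger_force: 30.4
```

Call:
carry_out([
  {"travel":[-0.1,0,-0.37],"spin":0,"gripper":-1},
  {"travel":[-0.2,0,-0.73],"spin":0,"gripper":-1},
  {"travel":[-0.32,0,-1.1],"spin":0,"gripper":-1},
  {"travel":[-0.45,0,-1.46],"spin":0,"gripper":-1},
  {"travel":[-0.59,0,-1.81],"spin":0,"gripper":-1},
  {"travel":[-0.74,0,-2.16],"spin":0,"gripper":-1},
  {"travel":[-0.9,0,-2.51],"spin":0,"gripper":-1},
  {"travel":[-1.07,0,-2.85],"spin":0,"gripper":-1},
])

```text
t: 4.92
position: [0.4605, 0.2356, 0.1089]
ee_rot: [0.0, -0.032, 1.0, -0.0]
contact_force: [4.3, -2.4, -7.6]
finger_gap: 0.0233
finger_force: 29.8
```

Call:
carry_out([
  {"travel":[-0.18,0,-0.34],"spin":0,"gripper":-1},
  {"travel":[-0.37,0,-0.66],"spin":0,"gripper":-1},
  {"travel":[-0.57,0,-0.99],"spin":0,"gripper":-1},
  {"travel":[-0.78,0,-1.31],"spin":0,"gripper":-1},
  {"travel":[-1.0,0,-1.62],"spin":0,"gripper":-1},
  {"travel":[-1.23,0,-1.92],"spin":0,"gripper":-1},
  {"travel":[-1.47,0,-2.22],"spin":0,"gripper":-1},
  {"travel":[-1.72,0,-2.51],"spin":0,"gripper":-1},
])

```text
t: 5.58
position: [0.4771, 0.2367, 0.1339]
ee_rot: [-0.001, -0.032, 0.999, -0.0]
contact_force: [2.1, -2.7, -9.9]
finger_gap: 0.0236
finger_force: 29.8
```

Call:
carry_out([
  {"travel":[-0.17,0,-0.19],"spin":0,"gripper":-1},
  {"travel":[-0.34,0,-0.38],"spin":0,"gripper":-1},
  {"travel":[-0.43,0,-0.47],"spin":0,"gripper":-1},
  {"travel":[-0.52,0,-0.56],"spin":0,"gripper":-1},
  {"travel":[-0.61,0,-0.65],"spin":0,"gripper":-1},
  {"travel":[-0.7,0,-0.74],"spin":0,"gripper":-1},
  {"travel":[-0.79,0,-0.83],"spin":0,"gripper":-1},
  {"travel":[-0.88,0,-0.91],"spin":0,"gripper":-1},
])

```text
t: 6.25
position: [0.4778, 0.2365, 0.1368]
ee_rot: [-0.009, -0.033, 0.999, -0.003]
contact_force: [-3.4, 1.3, -43.3]
finger_gap: 0.0232
finger_force: 32.3
```

Box B binds at about 0.75 rad, where the force jumped to 43 N. I'll relax, release and rise.

Call:
carry_out([
  {"travel":[0.3,0,0.3],"spin":0,"gripper":-1},
  {"travel":[0.6,0,0.6],"spin":0,"gripper":-1},
  {"travel":[0.63,0,0.63],"spin":0,"gripper":-1},
  {"travel":[0.63,0,0.63],"spin":0,"gripper":0.4},
  {"travel":[0.63,0,0.63],"spin":0,"gripper":0.4},
  {"travel":[0.63,0,0.63],"spin":0,"gripper":0.4},
  {"travel":[0.63,0,0.63],"spin":0,"gripper":0.4},
  {"travel":[0.63,0,0.63],"spin":0,"gripper":0.4},
])

```text
t: 6.92
position: [0.4811, 0.2378, 0.1376]
ee_rot: [0.001, -0.032, 1.0, 0.001]
contact_force: [-0.3, -1.1, -0.3]
finger_gap: 0.0599
finger_force: 0.0
```

Call:
carry_out([
  {"travel":[0,0,-1],"spin":0,"gripper":0.4},
  {"travel":[0,0,-3],"spin":0,"gripper":0.4},
  {"travel":[0,0,-5],"spin":0,"gripper":0.4},
  {"travel":[0,0,-7],"spin":0,"gripper":0.4},
  {"travel":[0,0,-9],"spin":0,"gripper":0.4},
  {"travel":[0,0,-11],"spin":0,"gripper":0.4},
  {"travel":[0,0,-12],"spin":0,"gripper":0.4},
  {"travel":[0,0,-12],"spin":0,"gripper":0.4},
])

```text
t: 7.58
position: [0.4815, 0.2378, 0.2595]
ee_rot: [0.003, -0.032, 0.999, 0.001]
contact_force: [0.7, 0.9, -0.6]
finger_gap: 0.0599
finger_force: 0.0
```

```bash
python3 - <<'E'
from h import *
s=env.get_state();C=cam("wrist",s);im=env.read_camera("wrist")[:,:,::-1]
cv2.imwrite("pics/w4.png",im)
print(s["position"],s["ee_rot"],s["joint_positions"])
print(proj(C,[.48,-.014,.0705]))
E
```

```text
[0.48153649 0.23781508 0.25948354] [ 0.00255253 -0.03151517  0.99949906  0.00138343] [-0.58319015  0.43159235  0.10404434  1.80554427 -0.05571858  0.90146088
  1.17955086]
[ 52.33922602 168.84458934]
```

Call:
carry_out([
  {"travel":[0.2,-3.5,0],"spin":-0.04,"gripper":0.3},
  {"travel":[0.4,-7.2,1],"spin":-0.08,"gripper":0.3},
  {"travel":[0.6,-11,3],"spin":-0.12,"gripper":0.3},
  {"travel":[0.9,-14.7,5],"spin":-0.16,"gripper":0.3},
  {"travel":[1.1,-18.4,7.5],"spin":-0.2,"gripper":0.3},
  {"travel":[1.3,-22,10],"spin":-0.24,"gripper":0.3},
  {"travel":[1.5,-25.1,12.5],"spin":-0.26,"gripper":0.3},
  {"travel":[1.5,-25.1,13],"spin":-0.26,"gripper":0.3},
])

```text
t: 8.3
position: [0.4772, -0.0215, 0.1228]
ee_rot: [-0.004, -0.157, 0.988, -0.001]
contact_force: [-0.9, -0.2, 0.1]
finger_gap: 0.0555
finger_force: 0.0
```

Call:
carry_out([
  {"travel":[0,0,0],"spin":0,"gripper":0.3},
  {"travel":[0,0,0],"spin":0,"gripper":0.3},
  {"travel":[0,0,0],"spin":0,"gripper":0.3},
  {"travel":[0,0,0.5],"spin":0,"gripper":0.3},
  {"travel":[0,0,1],"spin":0,"gripper":0.3},
  {"travel":[0,0,1],"spin":0,"gripper":0.3},
  {"travel":[0,0,1],"spin":0,"gripper":0.3},
  {"travel":[0,0,1],"spin":0,"gripper":0.3},
])

```text
t: 8.97
position: [0.4809, -0.014, 0.1167]
ee_rot: [0.0, -0.161, 0.987, 0.0]
contact_force: [-0.9, -0.1, -0.0]
finger_gap: 0.0556
finger_force: 0.0
```

```bash
cat >> h.py <<'E'
def handle(fn,z=.0705):
    s=env.get_state();im=env.read_camera("wrist")[:,:,::-1];C=cam("wrist",s);cv2.imwrite(fn,im)
    q=s["ee_rot"];a=Ro.from_quat([q[1],q[2],q[3],q[0]]).as_matrix();p=np.array(s["position"])
    print("t",s["t"],"p",p.round(4),"toolx",a[:,0].round(3),"tooly",a[:,1].round(3))
    k,l,st,ce=cv2.connectedComponentsWithStats((im.max(2)<45).astype(np.uint8))
    for i in range(1,k):
        if 300<st[i,4]<4000 and 180<ce[i,0]<380:
            r=cv2.minAreaRect(np.argwhere(l==i)[:,::-1].astype(np.float32))
            X=back(C,ce[i],z)[0];print(st[i],ce[i].round(1),r[1:],X.round(4),"tool cm",((X-p)@a*100).round(2))
E
python3 -c "
from h import *
handle('pics/w5.png')"
```

```text
t 8.9667 p [ 0.4809 -0.014   0.1167] toolx [-0.948 -0.318 -0.   ] tooly [-0.318  0.948 -0.   ]
[271 233  41  26 981] [290.9 245.8] ((25.0, 40.0), 90.0) [ 0.4856 -0.0022  0.0705] tool cm [-0.82  0.97  4.63]
```

View pics/w5.png

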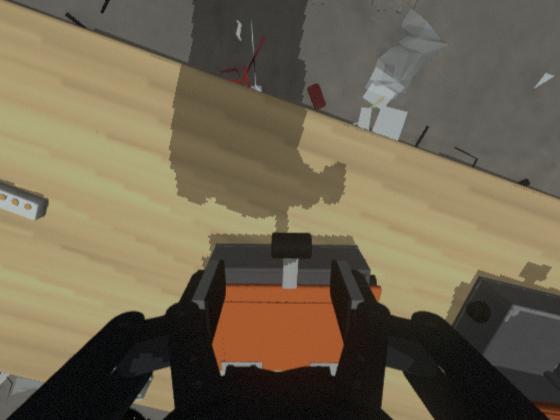

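The lid is well aligned and the handle is at (291,246). I'll shift by (-0.8, +0.95) cm, descend and close.

Call:
carry_out([
  {"travel":[-0.8,0.95,0],"spin":0,"gripper":0.3},
  {"travel":[-0.8,0.95,0],"spin":0,"gripper":0.3},
  {"travel":[-0.8,0.95,1.4],"spin":0,"gripper":0.3},
  {"travel":[-0.8,0.95,2.8],"spin":0,"gripper":0.3},
  {"travel":[-0.8,0.95,4.2],"spin":0,"gripper":0.3},
  {"travel":[-0.8,0.95,5.6],"spin":0,"gripper":0.3},
  {"travel":[-0.8,0.95,6.7],"spin":0,"gripper":0.3},
  {"travel":[-0.8,0.95,6.7],"spin":0,"gripper":0.3},
])

```text
t: 9.68
position: [0.4841, -0.0031, 0.048]
ee_rot: [-0.002, -0.161, 0.987, 0.0]
contact_force: [-0.5, 0.1, 0.1]
finger_gap: 0.0554
finger_force: 0.0
```

```bash
python3 -c "
from h import *
handle('pics/w6.png')"
```

```text
t 9.6833 p [ 0.4841 -0.0031  0.048 ] toolx [-0.948 -0.318  0.003] tooly [-0.318  0.948  0.001]
[ 241  286   68   43 2716] [274.6 307. ] ((66.99998474121094, 41.99999237060547), 0.0) [ 0.4918 -0.0017  0.0705] tool cm [-0.76 -0.11 -2.25]
```

```bash
python3 - <<'E'
from h import *
im=cv2.imread("pics/w6.png").max(2);b=cv2.imread("pics/w3.png").max(2)
print("A rows",im[270:345:3,274-20]);print("A cols",im[305,225:330:4])
print("B rows",b[270:345:3,266-20]);print("B cols",b[298,215:330:4])
C=cam("wrist")
s=env.get_state();print(s["position"],s["ee_rot"])
for uv in [(275,280),(275,300),(275,307),(275,320)]: print(uv,back(C,uv,.0685).round(4))
E
```

```text
A rows [128 127 128 124  59  59  18  19  24  23  19  22  26  26  20  24  23  22
  23  23  73  77  79  76  77]
A cols [50 49 48 48 48 22 23 28 23 29 27 23 22 24 29 24 27 25 24 25 26 50 50 49
 51 51 53]
B rows [139 136 207 208  35  32  29  26  35  33  36  33  29  29  26  28  58  60
  58  59  59  59  60  59  62]
B cols [26 29 28 62 58 61 38 33 37 31 32 33 36 38 38 36 40 37 40 32 65 62 62 62
 62 61 64 66 64]
[ 0.48461012 -0.00309693  0.04894545] [-1.06834997e-03 -1.60897983e-01  9.86970460e-01  9.36688744e-05]
(275, 280) [[ 0.4798 -0.0057  0.0685]]
(275, 300) [[ 0.4904 -0.0021  0.0685]]
(275, 307) [[ 0.4943 -0.0008  0.0685]]
(275, 320) [[0.5016 0.0016 0.0685]]
```

The roller looks about 20% larger here than B's did, so lid A must already stand slightly open, with its handle higher. I'll triangulate it.

```bash
python3 - <<'E'
from h import *
s=env.get_state();im=env.read_camera("wrist")[:,:,::-1];C2=cam("wrist",s)
def cen(im):
    k,l,st,ce=cv2.connectedComponentsWithStats((im.max(2)<45).astype(np.uint8))
    for i in range(1,k):
        if 300<st[i,4]<4000 and 180<ce[i,0]<380: print(st[i]);return st[i,:2]+st[i,2:4]/2-.5
s1={"position":[.4809,-.014,.1167],"ee_rot":[0,-.161,.987,0]}
C1=cam("wrist",s1);u1=cen(cv2.imread("pics/w5.png"));u2=cen(im)
from scipy.optimize import least_squares
f=lambda X:np.r_[proj(C1,X)-u1,proj(C2,X)-u2]
r=least_squares(f,[.49,0,.09]);X=r.x;print(X.round(4),r.fun.round(1))
q=s["ee_rot"];a=Ro.from_quat([q[1],q[2],q[3],q[0]]).as_matrix();p=np.array(s["position"])
print(p.round(4),"tool cm",((X-p)@a*100).round(2))
for n in("scene","side"):print(n,proj(cam(n),X).round(1))
g=cv2.imread("pics/side0.png").max(2);print("side dark",(np.argwhere(g[195:220,245:265]<60).mean(0)[::-1]+[245,195]).round(1))
E
```

```text
[271 233  41  26 981]
[ 242  283   67   43 2673]
[ 0.4754 -0.0069  0.0933] [-0.2 -0.   0.1  0. ]
[ 0.4846 -0.0031  0.0489] tool cm [ 1.01 -0.06 -4.43]
scene [274.7 202.7]
side [254.2 205.6]
side dark [254.7 207. ]
```

The handle is at (0.475, -0.007, 0.093), so lid A starts about 0.2 rad open. I'll re-centre and grip.

Call:
carry_out([
  {"travel":[0.5,0,-1.2],"spin":0,"gripper":0.3},
  {"travel":[1.0,-0.05,-2.5],"spin":0,"gripper":0.3},
  {"travel":[1.0,-0.05,-2.5],"spin":0,"gripper":0.3},
  {"travel":[1.0,-0.05,-2.5],"spin":0,"gripper":-1},
  {"travel":[1.0,-0.05,-2.5],"spin":0,"gripper":-1},
  {"travel":[1.0,-0.05,-2.5],"spin":0,"gripper":-1},
  {"travel":[1.0,-0.05,-2.5],"spin":0,"gripper":-1},
  {"travel":[1.0,-0.05,-2.5],"spin":0,"gripper":-1},
], newtons=30)

```text
t: 10.45
position: [0.4765, -0.0068, 0.0744]
ee_rot: [0.0, -0.161, 0.987, -0.0]
contact_force: [1.7, -1.6, 0.1]
finger_gap: 0.0233
finger_force: 32.9
```

```bash
python3 - <<'E'
import numpy as np
from h import *
print(env.get_state()["position"])
e=[.2,.44,.68,.92,1.16,1.4,1.64]
for a0 in e:
    a=a0+np.arange(1,9)*.03
    print(round(a0,2),[[float(round(-12.7*(np.cos(a0)-np.cos(x)),2)),0,float(round(-12.7*(np.sin(x)-np.sin(a0)),2))] for x in a])
E
```

```text
[ 0.47652746 -0.00680385  0.07439336]
0.2 [[-0.08, 0, -0.37], [-0.17, 0, -0.74], [-0.28, 0, -1.11], [-0.39, 0, -1.47], [-0.52, 0, -1.83], [-0.65, 0, -2.19], [-0.8, 0, -2.54], [-0.96, 0, -2.89]]
0.44 [[-0.17, 0, -0.34], [-0.35, 0, -0.68], [-0.53, 0, -1.01], [-0.73, 0, -1.34], [-0.94, 0, -1.66], [-1.15, 0, -1.97], [-1.38, 0, -2.28], [-1.62, 0, -2.58]]
0.68 [[-0.24, 0, -0.29], [-0.5, 0, -0.58], [-0.76, 0, -0.86], [-1.03, 0, -1.12], [-1.3, 0, -1.39], [-1.59, 0, -1.64], [-1.88, 0, -1.88], [-2.18, 0, -2.12]]
0.92 [[-0.31, 0, -0.23], [-0.62, 0, -0.44], [-0.94, 0, -0.65], [-1.26, 0, -0.85], [-1.6, 0, -1.04], [-1.93, 0, -1.21], [-2.28, 0, -1.38], [-2.62, 0, -1.54]]
1.16 [[-0.35, 0, -0.15], [-0.71, 0, -0.28], [-1.07, 0, -0.41], [-1.43, 0, -0.52], [-1.8, 0, -0.63], [-2.17, 0, -0.72], [-2.54, 0, -0.8], [-2.91, 0, -0.87]]
1.4 [[-0.38, 0, -0.06], [-0.75, 0, -0.11], [-1.13, 0, -0.14], [-1.51, 0, -0.17], [-1.89, 0, -0.18], [-2.28, 0, -0.18], [-2.66, 0, -0.18], [-3.04, 0, -0.15]]
1.64 [[-0.38, 0, 0.03], [-0.76, 0, 0.08], [-1.14, 0, 0.13], [-1.51, 0, 0.2], [-1.88, 0, 0.27], [-2.25, 0, 0.36], [-2.62, 0, 0.46], [-2.99, 0, 0.57]]
```

Call:
carry_out([
  {"travel":[-0.08,0,-0.37],"spin":0,"gripper":-1},
  {"travel":[-0.17,0,-0.74],"spin":0,"gripper":-1},
  {"travel":[-0.28,0,-1.11],"spin":0,"gripper":-1},
  {"travel":[-0.39,0,-1.47],"spin":0,"gripper":-1},
  {"travel":[-0.52,0,-1.83],"spin":0,"gripper":-1},
  {"travel":[-0.65,0,-2.19],"spin":0,"gripper":-1},
  {"travel":[-0.8,0,-2.54],"spin":0,"gripper":-1},
  {"travel":[-0.96,0,-2.89],"spin":0,"gripper":-1},
])

```text
t: 11.12
position: [0.4854, -0.0038, 0.1039]
ee_rot: [0.0, -0.161, 0.987, -0.0]
contact_force: [2.5, -4.5, -4.2]
finger_gap: 0.0232
finger_force: 31.9
```

Call:
carry_out([
  {"travel":[-0.17,0,-0.34],"spin":0,"gripper":-1},
  {"travel":[-0.35,0,-0.68],"spin":0,"gripper":-1},
  {"travel":[-0.53,0,-1.01],"spin":0,"gripper":-1},
  {"travel":[-0.73,0,-1.34],"spin":0,"gripper":-1},
  {"travel":[-0.94,0,-1.66],"spin":0,"gripper":-1},
  {"travel":[-1.15,0,-1.97],"spin":0,"gripper":-1},
  {"travel":[-1.38,0,-2.28],"spin":0,"gripper":-1},
  {"travel":[-1.62,0,-2.58],"spin":0,"gripper":-1},
])

```text
t: 11.78
position: [0.5001, 0.0009, 0.1295]
ee_rot: [-0.001, -0.161, 0.987, -0.0]
contact_force: [2.0, -5.5, -4.7]
finger_gap: 0.0233
finger_force: 31.4
```

Call:
carry_out([
  {"travel":[-0.24,0,-0.29],"spin":0,"gripper":-1},
  {"travel":[-0.5,0,-0.58],"spin":0,"gripper":-1},
  {"travel":[-0.76,0,-0.86],"spin":0,"gripper":-1},
  {"travel":[-1.03,0,-1.12],"spin":0,"gripper":-1},
  {"travel":[-1.3,0,-1.39],"spin":0,"gripper":-1},
  {"travel":[-1.59,0,-1.64],"spin":0,"gripper":-1},
  {"travel":[-1.88,0,-1.88],"spin":0,"gripper":-1},
  {"travel":[-2.18,0,-2.12],"spin":0,"gripper":-1},
])

```text
t: 12.45
position: [0.5198, 0.0072, 0.1504]
ee_rot: [-0.002, -0.161, 0.987, -0.001]
contact_force: [0.7, -5.5, -4.9]
finger_gap: 0.0233
finger_force: 31.1
```

A passes 0.75 freely, so I'll go on to the stop.

Call:
carry_out([
  {"travel":[-0.31,0,-0.23],"spin":0,"gripper":-1},
  {"travel":[-0.62,0,-0.44],"spin":0,"gripper":-1},
  {"travel":[-0.94,0,-0.65],"spin":0,"gripper":-1},
  {"travel":[-1.26,0,-0.85],"spin":0,"gripper":-1},
  {"travel":[-1.6,0,-1.04],"spin":0,"gripper":-1},
  {"travel":[-1.93,0,-1.21],"spin":0,"gripper":-1},
  {"travel":[-2.28,0,-1.38],"spin":0,"gripper":-1},
  {"travel":[-2.62,0,-1.54],"spin":0,"gripper":-1},
])

```text
t: 13.12
position: [0.5437, 0.0148, 0.1657]
ee_rot: [-0.003, -0.16, 0.987, -0.001]
contact_force: [-1.0, -6.3, -1.0]
finger_gap: 0.0234
finger_force: 31.1
```

Call:
carry_out([
  {"travel":[-0.35,0,-0.15],"spin":0,"gripper":-1},
  {"travel":[-0.71,0,-0.28],"spin":0,"gripper":-1},
  {"travel":[-1.07,0,-0.41],"spin":0,"gripper":-1},
  {"travel":[-1.43,0,-0.52],"spin":0,"gripper":-1},
  {"travel":[-1.8,0,-0.63],"spin":0,"gripper":-1},
  {"travel":[-2.17,0,-0.72],"spin":0,"gripper":-1},
  {"travel":[-2.54,0,-0.8],"spin":0,"gripper":-1},
  {"travel":[-2.91,0,-0.87],"spin":0,"gripper":-1},
])

```text
t: 13.78
position: [0.5715, 0.0237, 0.1749]
ee_rot: [-0.002, -0.16, 0.987, -0.001]
contact_force: [-1.3, -6.9, 3.2]
finger_gap: 0.0237
finger_force: 30.9
```

Call:
carry_out([
  {"travel":[-0.38,0,-0.06],"spin":0,"gripper":-1},
  {"travel":[-0.75,0,-0.11],"spin":0,"gripper":-1},
  {"travel":[-1.13,0,-0.14],"spin":0,"gripper":-1},
  {"travel":[-1.51,0,-0.17],"spin":0,"gripper":-1},
  {"travel":[-1.89,0,-0.18],"spin":0,"gripper":-1},
  {"travel":[-2.28,0,-0.18],"spin":0,"gripper":-1},
  {"travel":[-2.66,0,-0.18],"spin":0,"gripper":-1},
  {"travel":[-3.04,0,-0.15],"spin":0,"gripper":-1},
])

```text
t: 14.45
position: [0.6013, 0.0333, 0.1769]
ee_rot: [-0.001, -0.16, 0.987, -0.001]
contact_force: [-0.8, -6.5, 4.4]
finger_gap: 0.0232
finger_force: 30.5
```

Call:
carry_out([
  {"travel":[-0.38,0,0.03],"spin":0,"gripper":-1},
  {"travel":[-0.76,0,0.08],"spin":0,"gripper":-1},
  {"travel":[-1.14,0,0.13],"spin":0,"gripper":-1},
  {"travel":[-1.51,0,0.2],"spin":0,"gripper":-1},
  {"travel":[-1.7,0,0.23],"spin":0,"gripper":-1},
  {"travel":[-1.88,0,0.27],"spin":0,"gripper":-1},
  {"travel":[-1.88,0,0.27],"spin":0,"gripper":-1},
  {"travel":[-1.88,0,0.27],"spin":0,"gripper":-1},
])

```text
t: 15.12
position: [0.6201, 0.0393, 0.1744]
ee_rot: [-0.0, -0.16, 0.987, -0.002]
contact_force: [0.9, -6.2, 2.4]
finger_gap: 0.0234
finger_force: 30.2
```

Call:
carry_out([
  {"travel":[-0.2,0,0.05],"spin":0,"gripper":-1},
  {"travel":[-0.4,0,0.1],"spin":0,"gripper":-1},
  {"travel":[-0.6,0,0.15],"spin":0,"gripper":-1},
  {"travel":[-0.8,0,0.2],"spin":0,"gripper":-1},
  {"travel":[-1.0,0,0.25],"spin":0,"gripper":-1},
  {"travel":[-1.0,0,0.25],"spin":0,"gripper":-1},
  {"travel":[-1.0,0,0.25],"spin":0,"gripper":-1},
  {"travel":[-1.0,0,0.25],"spin":0,"gripper":-1},
])

```text
t: 15.78
position: [0.6234, 0.0403, 0.1731]
ee_rot: [-0.007, -0.16, 0.987, -0.002]
contact_force: [-14.8, -10.8, 23.9]
finger_gap: 0.0232
finger_force: 31.5
```

The lid is at its stop. Release, rise, then head for the strip.

Call:
carry_out([
  {"travel":[0.4,0,-0.1],"spin":0,"gripper":-1},
  {"travel":[0.4,0,-0.1],"spin":0,"gripper":0.4},
  {"travel":[0.4,0,-0.1],"spin":0,"gripper":0.4},
  {"travel":[0.4,0,-0.1],"spin":0,"gripper":0.4},
  {"travel":[0.4,0,-0.1],"spin":0,"gripper":0.4},
  {"travel":[0.4,0,-2],"spin":0,"gripper":0.4},
  {"travel":[0.4,0,-5],"spin":0,"gripper":0.4},
  {"travel":[0.4,0,-8],"spin":0,"gripper":0.4},
])

```text
t: 16.45
position: [0.6251, 0.0445, 0.2505]
ee_rot: [-0.002, -0.161, 0.987, 0.0]
contact_force: [1.0, 0.5, 0.3]
finger_gap: 0.06
finger_force: 0.0
```

```bash
python3 - <<'E'
from h import *
s=env.get_state();print(s["t"],s["position"],s["ee_rot"])
im=env.read_camera("side")[:,:,::-1];cv2.imwrite("pics/side2.png",im)
a=cv2.resize(im[100:250,215:415],None,fx=4,fy=4,interpolation=2);cv2.imwrite("pics/c3.png",a)
q=s["ee_rot"];A=Ro.from_quat([q[1],q[2],q[3],q[0]]).as_matrix();print(((np.array([.533,-.241,.15])-s["position"])@A*100).round(2),A[:,1])
E
```

```text
16.45 [0.62508438 0.04454493 0.25050463] [-1.73003493e-03 -1.61424487e-01  9.86883454e-01  4.36341408e-04]
[ 17.79 -24.15  10.07] [-0.3186128   0.94788389  0.00141978]
```

View pics/c3.png

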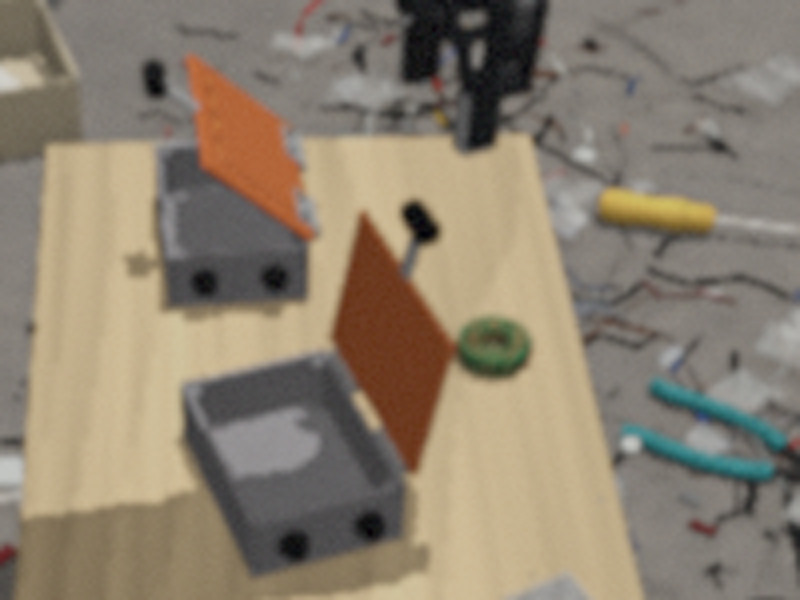

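Both lids are raised: A leans past upright at crop (395,345), and B is at about 43° at crop (245,150). Now the strip.

Call:
carry_out([
  {"travel":[2,-2.8,0],"spin":0.12,"gripper":0.4},
  {"travel":[4.3,-5.8,0],"spin":0.24,"gripper":0.3},
  {"travel":[6.5,-8.8,0],"spin":0.36,"gripper":0.2},
  {"travel":[8.7,-11.8,1],"spin":0.48,"gripper":0},
  {"travel":[11,-14.9,2],"spin":0.6,"gripper":0},
  {"travel":[13.2,-17.9,3],"spin":0.72,"gripper":0},
  {"travel":[15.5,-21,4],"spin":0.84,"gripper":0},
  {"travel":[17.8,-24.1,5],"spin":0.96,"gripper":0},
])

```text
t: 17.17
position: [0.5334, -0.2421, 0.2003]
ee_rot: [0.0, 0.315, 0.949, 0.0]
contact_force: [0.4, -0.9, -0.4]
finger_gap: 0.0427
finger_force: 0.0
```

Call:
carry_out([
  {"travel":[0,0,0],"spin":0.12,"gripper":0},
  {"travel":[0,0,1],"spin":0.24,"gripper":0},
  {"travel":[0,0,2],"spin":0.36,"gripper":0},
  {"travel":[0,0,3],"spin":0.48,"gripper":0},
  {"travel":[0,0,4],"spin":0.6,"gripper":0},
  {"travel":[0,0,5],"spin":0.72,"gripper":0},
  {"travel":[0,0,5],"spin":0.84,"gripper":0},
  {"travel":[0,0,5],"spin":0.96,"gripper":0},
])

```text
t: 17.83
position: [0.5337, -0.2403, 0.1497]
ee_rot: [-0.001, 0.718, 0.696, -0.0]
contact_force: [0.8, -0.3, 0.3]
finger_gap: 0.0429
finger_force: 0.0
```

Call:
carry_out([
  {"travel":[0,0,0],"spin":0.08,"gripper":0},
  {"travel":[0,0,0],"spin":0.08,"gripper":0},
  {"travel":[0,0,0],"spin":0.08,"gripper":0},
  {"travel":[0,0,0],"spin":0.08,"gripper":0},
  {"travel":[0,0,0],"spin":0.08,"gripper":0},
  {"travel":[0,0,0],"spin":0.08,"gripper":0},
  {"travel":[0,0,0],"spin":0.08,"gripper":0},
  {"travel":[0,0,0],"spin":0.08,"gripper":0},
])

```text
t: 18.5
position: [0.5338, -0.2414, 0.151]
ee_rot: [0.0, 0.744, 0.669, 0.0]
contact_force: [-0.6, 0.5, 0.2]
finger_gap: 0.0429
finger_force: 0.0
```

```bash
cat >> h.py <<'E'
def strip(fn,z=.038):
    s=env.get_state();im=np.ascontiguousarray(env.read_camera("wrist")[:,:,::-1]);C=cam("wrist",s);cv2.imwrite(fn,im)
    q=s["ee_rot"];a=Ro.from_quat([q[1],q[2],q[3],q[0]]).as_matrix();p=np.array(s["position"])
    print("t",s["t"],"p",p.round(4),"tooly",a[:,1].round(3),"gap",s["finger_gap"],"j7",s["joint_positions"][6])
    hsv=cv2.cvtColor(im,cv2.COLOR_BGR2HSV)
    m=cv2.morphologyEx(cv2.inRange(hsv,(0,0,140),(180,60,255)),3,np.ones((7,7)))
    k,l,st,ce=cv2.connectedComponentsWithStats(m)
    for i in range(1,k):
        if st[i,4]>400:
            Q=back(C,np.argwhere(l==i)[:,::-1],z)
            r=cv2.minAreaRect((Q[:,:2]*1000).astype(np.float32))
            b=cv2.boxPoints(r);e=max(b[1]-b[0],b[2]-b[1],key=np.linalg.norm)
            X=np.r_[np.array(r[0])/1000,z];print(st[i],ce[i].round(),"size",np.round(r[1],1),"X",X.round(4),"long axis deg",np.degrees(np.arctan2(e[1],e[0])).round(1),"tool cm",((X-p)@a*100).round(2))
E
python3 -c "
from h import *
strip('pics/w7.png')"
```

```text
t 18.5 p [ 0.5338 -0.2414  0.151 ] tooly [ 0.994 -0.106  0.   ] gap 0.04290268175998797 j7 0.744966014328921
[ 429    0   83   76 3982] [471.  29.] size [46.4 59.4] X [ 0.6944 -0.1123  0.038 ] long axis deg -63.7 tool cm [14.53 14.61 11.3 ]
[267 155  18  57 920] [276. 181.] size [50.6 14.9] X [ 0.5342 -0.2212  0.038 ] long axis deg 84.4 tool cm [ 2.01 -0.17 11.3 ]
```

Call:
carry_out([
  {"travel":[0,-0.15,2],"spin":0,"gripper":0},
  {"travel":[0,-0.15,4.5],"spin":0,"gripper":0},
  {"travel":[0,-0.15,7],"spin":0,"gripper":0},
  {"travel":[0,-0.15,9],"spin":0,"gripper":0},
  {"travel":[0,-0.15,10.5],"spin":0,"gripper":0},
  {"travel":[0,-0.15,11.6],"spin":0,"gripper":0},
  {"travel":[0,-0.15,12.3],"spin":0,"gripper":0},
  {"travel":[0,-0.15,12.4],"spin":0,"gripper":0},
])

```text
t: 19.22
position: [0.5318, -0.241, 0.0259]
ee_rot: [-0.001, 0.744, 0.669, -0.0]
contact_force: [0.2, -1.1, -0.1]
finger_gap: 0.0427
finger_force: 0.0
```

Call:
carry_out([
  {"travel":[0,0,0],"spin":0,"gripper":-1},
  {"travel":[0,0,0],"spin":0,"gripper":-1},
  {"travel":[0,0,0],"spin":0,"gripper":-1},
  {"travel":[0,0,0],"spin":0,"gripper":-1},
  {"travel":[0,0,0],"spin":0,"gripper":-1},
  {"travel":[0,0,0],"spin":0,"gripper":-1},
  {"travel":[0,0,0],"spin":0,"gripper":-1},
  {"travel":[0,0,0],"spin":0,"gripper":-1},
], newtons=40)

```text
t: 19.88
position: [0.533, -0.2415, 0.0279]
ee_rot: [0.001, 0.744, 0.669, 0.0]
contact_force: [-0.4, 0.6, 6.6]
finger_gap: 0.0147
finger_force: 40.7
```

Call:
carry_out([
  {"travel":[0,0,-1],"spin":0,"gripper":-1},
  {"travel":[0,0,-3],"spin":0,"gripper":-1},
  {"travel":[0,0,-5.5],"spin":0,"gripper":-1},
  {"travel":[0,0,-8],"spin":0,"gripper":-1},
  {"travel":[0,0,-10.5],"spin":0,"gripper":-1},
  {"travel":[0,0,-12.5],"spin":0,"gripper":-1},
  {"travel":[0,0,-14],"spin":0,"gripper":-1},
  {"travel":[0,0,-14],"spin":0,"gripper":-1},
])

```text
t: 20.55
position: [0.5339, -0.2422, 0.1705]
ee_rot: [0.003, 0.744, 0.669, 0.001]
contact_force: [-0.0, 0.4, 0.2]
finger_gap: 0.0151
finger_force: 39.9
```

```bash
python3 - <<'E'
from h import *
C=cam("side");P=back(C,[(261.25,197),(298.75,188),(316.25,219.5),(277.5,231)],.066)[:,:2]
print(P.round(4).tolist(),P.mean(0).round(4))
for a,b in((0,1),(3,2)): d=P[b]-P[a];print("x edge",np.linalg.norm(d).round(3),np.degrees(np.arctan2(d[1],d[0])).round(1))
for a,b in((3,0),(2,1)): d=P[b]-P[a];print("y edge",np.linalg.norm(d).round(3),(np.degrees(np.arctan2(d[1],d[0]))-90).round(1))
# project candidate box
for c,y in(((.5528,.0176),17.8),):
    R=Ro.from_euler("z",y,degrees=True).as_matrix();Q=np.array([[-45,61,0],[45,61,0],[45,-61,0],[-45,-61,0]])/1000@R.T+[*c,.066]
    print(((proj(C,Q)-[215,100])*4).round().tolist())
E
```

```text
[[0.4907, 0.0502], [0.5781, 0.078], [0.6088, -0.0267], [0.5237, -0.058]] [0.5503 0.0109]
x edge 0.092 17.7
x edge 0.091 20.2
y edge 0.113 17.0
y edge 0.109 16.3
[[186.0, 374.0], [332.0, 339.0], [415.0, 478.0], [259.0, 519.0]]
```

Call:
carry_out([
  {"travel":[2,-0.1,0],"spin":-0.06,"gripper":-1},
  {"travel":[5.5,-0.3,0],"spin":-0.12,"gripper":-1},
  {"travel":[9,-0.5,0],"spin":-0.18,"gripper":-1},
  {"travel":[12.5,-0.7,0],"spin":-0.24,"gripper":-1},
  {"travel":[16,-0.9,0],"spin":-0.3,"gripper":-1},
  {"travel":[19.5,-1.1,0],"spin":-0.36,"gripper":-1},
  {"travel":[23,-1.3,0],"spin":-0.415,"gripper":-1},
  {"travel":[25.4,-1.5,0],"spin":-0.415,"gripper":-1},
])

```text
t: 21.22
position: [0.5434, 0.0173, 0.1661]
ee_rot: [-0.001, 0.588, 0.809, 0.0]
contact_force: [0.8, 1.5, -0.8]
finger_gap: 0.0144
finger_force: 39.9
```

Call:
carry_out([
  {"travel":[0,0,0],"spin":0,"gripper":-1},
  {"travel":[0,0,0],"spin":0,"gripper":-1},
  {"travel":[0,0,0],"spin":0,"gripper":-1},
  {"travel":[0,0,1],"spin":0,"gripper":-1},
  {"travel":[0,0,2],"spin":0,"gripper":-1},
  {"travel":[0,0,3],"spin":0,"gripper":-1},
  {"travel":[0,0,3],"spin":0,"gripper":-1},
  {"travel":[0,0,3],"spin":0,"gripper":-1},
])

```text
t: 21.88
position: [0.5434, 0.0124, 0.1357]
ee_rot: [-0.001, 0.59, 0.807, -0.001]
contact_force: [0.3, 0.0, -1.0]
finger_gap: 0.0147
finger_force: 39.9
```

```bash
python3 - <<'E'
from h import *
s=env.get_state();C=cam("wrist",s);im=np.ascontiguousarray(env.read_camera("wrist")[:,:,::-1])
print(s["t"],s["position"].round(4),s["ee_rot"].round(4),s["joint_positions"].round(2))
sd=np.ascontiguousarray(env.read_camera("side")[:,:,::-1]);D=cam("side")
R=Ro.from_euler("z",17.7,degrees=True).as_matrix()
Q=np.array([[-45,61,0],[45,61,0],[45,-61,0],[-45,-61,0]])/1000@R.T+[.552,.015,.066]
I=np.array([[-41,57,-.038],[41,57,-.038],[41,-57,-.038],[-41,-57,-.038]])*[.001,.001,1]@R.T+[.552,.015,.066]
for J,CC in((im,C),(sd,D)):
    cv2.polylines(J,[np.int32(proj(CC,Q).round()*8)],True,(0,0,255),1,cv2.LINE_AA,3)
    cv2.polylines(J,[np.int32(proj(CC,I).round()*8)],True,(255,255,0),1,cv2.LINE_AA,3)
a=im; b=cv2.resize(sd[160:265,240:330],(240,280),interpolation=2)
o=np.zeros((420,800,3),np.uint8);o[:,:560]=a;o[:280,560:]=b;cv2.imwrite("pics/m8.png",o)
E
```

```text
21.8833 [0.5434 0.0124 0.1357] [-9.000e-04  5.904e-01  8.071e-01 -8.000e-04] [-0.38  0.66  0.47  1.92 -0.45  0.68  0.68]
```

View pics/m8.png

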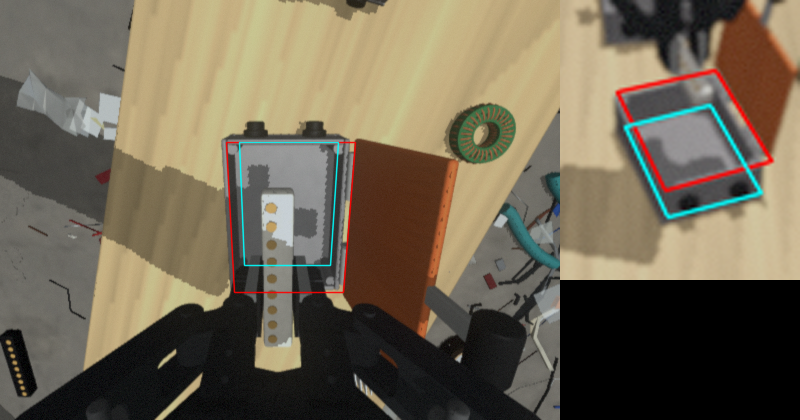

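The wrist overlay shows the box rim about 3 mm further along box-y and 2 mm left of my estimate. The strip is over the floor with margin on all sides, so I'll lower it.

Call:
carry_out([
  {"travel":[0.25,0,1],"spin":0,"gripper":-1},
  {"travel":[0.25,0,2.5],"spin":0,"gripper":-1},
  {"travel":[0.25,0,4],"spin":0,"gripper":-1},
  {"travel":[0.25,0,5.5],"spin":0,"gripper":-1},
  {"travel":[0.25,0,7],"spin":0,"gripper":-1},
  {"travel":[0.25,0,8.5],"spin":0,"gripper":-1},
  {"travel":[0.25,0,9.3],"spin":0,"gripper":-1},
  {"travel":[0.25,0,9.7],"spin":0,"gripper":-1},
])

```text
t: 22.65
position: [0.5394, 0.0147, 0.038]
ee_rot: [-0.003, 0.59, 0.807, -0.002]
contact_force: [-10.0, -3.4, 5.5]
finger_gap: 0.015
finger_force: 39.9
```

Call:
carry_out([
  {"travel":[0,0,0],"spin":0,"gripper":-1},
  {"travel":[0,0,0.1],"spin":0,"gripper":-1},
  {"travel":[0,0,0.2],"spin":0,"gripper":-1},
  {"travel":[0,0,0.3],"spin":0,"gripper":-1},
  {"travel":[0,0,0.4],"spin":0,"gripper":-1},
  {"travel":[0,0,0.5],"spin":0,"gripper":-1},
  {"travel":[0,0,0.6],"spin":0,"gripper":-1},
  {"travel":[0,0,0.6],"spin":0,"gripper":-1},
])

```text
t: 23.32
position: [0.5383, 0.0142, 0.0326]
ee_rot: [-0.003, 0.591, 0.807, -0.003]
contact_force: [-8.2, -3.0, -1.0]
finger_gap: 0.0142
finger_force: 40.9
```

The hand is leaning lightly (10 N) on the open lid. I'll ease it toward the box front, release with a small opening and rise.

Call:
carry_out([
  {"travel":[0,-0.3,0],"spin":0,"gripper":-1},
  {"travel":[0,-0.5,0.1],"spin":0,"gripper":-1},
  {"travel":[0,-0.5,0.1],"spin":0,"gripper":-1},
  {"travel":[0,-0.5,0.1],"spin":0,"gripper":-0.45},
  {"travel":[0,-0.5,0.1],"spin":0,"gripper":-0.45},
  {"travel":[0,-0.5,0.1],"spin":0,"gripper":-0.45},
  {"travel":[0,-0.5,0.1],"spin":0,"gripper":-0.45},
  {"travel":[0,-0.5,0.1],"spin":0,"gripper":-0.45},
])

```text
t: 23.98
position: [0.5381, 0.014, 0.0328]
ee_rot: [-0.001, 0.59, 0.808, -0.0]
contact_force: [-5.1, -0.1, 1.0]
finger_gap: 0.0233
finger_force: 0.0
```

Call:
carry_out([
  {"travel":[0,0,-0.5],"spin":0,"gripper":-0.45},
  {"travel":[0,0,-1.5],"spin":0,"gripper":-0.45},
  {"travel":[0,0,-3],"spin":0,"gripper":-0.45},
  {"travel":[0,-0.5,-5.5],"spin":0,"gripper":-0.45},
  {"travel":[0,-1,-8.5],"spin":0,"gripper":-0.45},
  {"travel":[0,-1,-12],"spin":0,"gripper":-0.45},
  {"travel":[0,-1,-15.5],"spin":0,"gripper":-0.45},
  {"travel":[0,-1,-19],"spin":0,"gripper":-0.45},
])

```text
t: 24.65
position: [0.53, 0.0108, 0.2259]
ee_rot: [0.001, 0.59, 0.807, 0.001]
contact_force: [0.3, 0.1, 0.1]
finger_gap: 0.0236
finger_force: 0.0
```

```bash
python3 - <<'E'
from h import *
strip("pics/w9.png",.042)
s=env.get_state();print(s["contact_force"].round(1),s["joint_positions"].round(2),s["ee_rot"].round(4))
# lid A angle check from side: handle pos expected at 1.75
sd=np.ascontiguousarray(env.read_camera("side")[:,:,::-1]);cv2.imwrite("pics/side3.png",sd)
o=cv2.imread("pics/side2.png")
d=cv2.absdiff(sd,o).max(2)
print("diff lidA region (x300-325,y148-222):",(d[150:220,300:328]>40).sum(), "lidB:",(d[110:162,250:296]>40).sum())
E
```

```text
t 24.65 p [0.53   0.0108 0.2259] tooly [0.953 0.304 0.003] gap 0.023645499317183915 j7 0.6040430738485202
[132  99  41  35 964] [154. 117.] size [39.1 34.7] X [0.3829 0.044  0.042 ] long axis deg 4.3 tool cm [  7.66 -13.07  18.35]
[ 253  132   89   91 4572] [294. 169.] size [ 94.9 101.4] X [0.5492 0.0243 0.042 ] long axis deg -70.8 tool cm [ 0.72  2.18 18.4 ]
[ 487  240   73   79 1192] [514. 263.] size [115.4  68.4] X [ 0.8406 -0.0101  0.042 ] long axis deg 86.4 tool cm [-11.41  28.9   18.49]
[343 284  36  27 636] [358. 296.] size [41.7 41.3] X [ 0.6776 -0.0959  0.042 ] long axis deg 29.8 tool cm [-14.63  10.76  18.44]
[ 2.5 -0.2  4.7] [-0.45  0.51  0.57  1.86 -0.36  0.86  0.6 ] [0.0055 0.5902 0.8072 0.0046]
diff lidA region (x300-325,y148-222): 28 lidB: 1078
```

Call:
carry_out([
  {"travel":[2,0.2,-0.5],"spin":-0.12,"gripper":0},
  {"travel":[5,0.5,-1],"spin":-0.24,"gripper":0},
  {"travel":[8,0.8,-1.5],"spin":-0.36,"gripper":0},
  {"travel":[11.5,1.1,-1.5],"spin":-0.48,"gripper":0.2},
  {"travel":[15,1.4,-1.5],"spin":-0.6,"gripper":0.4},
  {"travel":[18,1.7,-1.5],"spin":-0.72,"gripper":0.4},
  {"travel":[21,2,-1.5],"spin":-0.84,"gripper":0.4},
  {"travel":[23.1,2.2,-1.5],"spin":-0.96,"gripper":0.4},
])

```text
t: 25.42
position: [0.4795, 0.2414, 0.2388]
ee_rot: [0.001, 0.146, 0.989, 0.001]
contact_force: [1.1, -0.4, -0.3]
finger_gap: 0.0597
finger_force: 0.0
```

Call:
carry_out([
  {"travel":[0,0,0],"spin":-0.12,"gripper":0.4},
  {"travel":[0,0,0],"spin":-0.24,"gripper":0.4},
  {"travel":[0,0,0],"spin":-0.366,"gripper":0.4},
  {"travel":[0,0,0],"spin":-0.366,"gripper":0.4},
  {"travel":[0,0,0],"spin":-0.366,"gripper":0.4},
  {"travel":[0,0,0],"spin":-0.366,"gripper":0.4},
  {"travel":[0,0,0],"spin":-0.366,"gripper":0.4},
  {"travel":[0,0,0],"spin":-0.366,"gripper":0.4},
])

```text
t: 26.08
position: [0.48, 0.2376, 0.238]
ee_rot: [0.0, -0.031, 1.0, 0.0]
contact_force: [-0.3, -0.5, -0.7]
finger_gap: 0.0597
finger_force: 0.0
```

```bash
python3 - <<'E'
from h import *
handle("pics/w10.png",.155)
s=env.get_state();print(s["joint_positions"].round(2))
im=cv2.imread("pics/w10.png")
# strip check in side view: bright-white pixels above grey floor
sd=np.ascontiguousarray(env.read_camera("side")[:,:,::-1]);cv2.imwrite("pics/side4.png",sd)
g=sd[185:240,255:320].min(2)
C=cam("side");ends=np.array([[.5381,.014,.042]])+np.outer([-.045,0,.045],[-.304,.953,0])
print(proj(C,ends).round(1))
for t in(170,190):
    m=(g>t).astype(np.uint8);k,l,st,ce=cv2.connectedComponentsWithStats(m)
    for i in range(1,k):
        if st[i,4]>30:
            Q=back(C,np.argwhere(l==i)[:,::-1]+[255,185],.042)[:,:2]*1000;r=cv2.minAreaRect(Q.astype(np.float32));print(t,st[i]+[255,185,0,0,0],np.round(r[0],1),np.round(r[1],1),r[2])
E
```

```text
t 26.0833 p [0.48   0.2376 0.238 ] toolx [-0.998 -0.063 -0.   ] tooly [-0.063  0.998 -0.   ]
[262 203  30  19 557] [276.4 212. ] ((18.0, 29.0), 90.0) [0.476  0.2368 0.155 ] tool cm [ 0.41 -0.05  8.3 ]
[-0.65  0.46  0.2   1.83 -0.12  0.86  1.24]
[[289.8 228.7]
 [282.7 215.1]
 [276.  202.4]]
170 [276 204  16  24 121] [538.3  14. ] [13.9 76.4] 16.999122619628906
190 [279 205  11  21  35] [540.8  15. ] [ 4.3 68.2] 16.72802734375
```

The strip is confirmed flat in box A at (0.538, 0.014), aligned at 17°. Now I'll regrip lid B.

Call:
carry_out([
  {"travel":[0.1,0,2],"spin":0,"gripper":0.4},
  {"travel":[0.1,0,4.5],"spin":0,"gripper":0.4},
  {"travel":[0.1,0,7],"spin":0,"gripper":0.4},
  {"travel":[0.1,0,9],"spin":0,"gripper":0.4},
  {"travel":[0.1,0,10],"spin":0,"gripper":0.4},
  {"travel":[0.1,0,10],"spin":0,"gripper":0.4},
  {"travel":[0.1,0,10],"spin":0,"gripper":0.2},
  {"travel":[0.1,0,10],"spin":0,"gripper":0},
])

```text
t: 26.85
position: [0.4798, 0.2379, 0.139]
ee_rot: [0.001, -0.032, 0.999, 0.0]
contact_force: [0.6, 0.9, -0.5]
finger_gap: 0.0433
finger_force: 0.0
```

Call:
carry_out([
  {"travel":[0,0,0],"spin":0,"gripper":-1},
  {"travel":[0,0,0],"spin":0,"gripper":-1},
  {"travel":[0,0,0],"spin":0,"gripper":-1},
  {"travel":[0,0,0],"spin":0,"gripper":-1},
  {"travel":[0,0,0],"spin":0,"gripper":-1},
  {"travel":[0,0,0],"spin":0,"gripper":-1},
  {"travel":[0,0,0],"spin":0,"gripper":-1},
  {"travel":[0,0,0],"spin":0,"gripper":-1},
], newtons=40)

```text
t: 27.52
position: [0.4788, 0.2368, 0.1384]
ee_rot: [-0.0, -0.032, 0.999, -0.0]
contact_force: [-2.4, -3.5, 6.6]
finger_gap: 0.0229
finger_force: 41.9
```

```bash
python3 - <<'E'
import numpy as np
for a0 in (.74,.5,.26):
    a=a0-np.arange(1,9)*.03
    print(a0,[[float(round(-12.7*(np.cos(a0)-np.cos(x)),2)),0,float(round(-12.7*(np.sin(x)-np.sin(a0)),2))] for x in a])
E
```

```text
0.74 [[0.25, 0, 0.29], [0.5, 0, 0.58], [0.73, 0, 0.88], [0.96, 0, 1.18], [1.17, 0, 1.5], [1.38, 0, 1.82], [1.58, 0, 2.14], [1.77, 0, 2.47]]
0.5 [[0.18, 0, 0.34], [0.35, 0, 0.68], [0.5, 0, 1.03], [0.65, 0, 1.38], [0.78, 0, 1.73], [0.91, 0, 2.09], [1.02, 0, 2.46], [1.13, 0, 2.82]]
0.26 [[0.09, 0, 0.37], [0.17, 0, 0.74], [0.24, 0, 1.12], [0.3, 0, 1.49], [0.35, 0, 1.87], [0.39, 0, 2.25], [0.41, 0, 2.63], [0.42, 0, 3.01]]
```

Call:
carry_out([
  {"travel":[0.25,0,0.29],"spin":0,"gripper":-1},
  {"travel":[0.5,0,0.58],"spin":0,"gripper":-1},
  {"travel":[0.73,0,0.88],"spin":0,"gripper":-1},
  {"travel":[0.96,0,1.18],"spin":0,"gripper":-1},
  {"travel":[1.17,0,1.5],"spin":0,"gripper":-1},
  {"travel":[1.38,0,1.82],"spin":0,"gripper":-1},
  {"travel":[1.58,0,2.14],"spin":0,"gripper":-1},
  {"travel":[1.77,0,2.47],"spin":0,"gripper":-1},
])

```text
t: 28.18
position: [0.4611, 0.2356, 0.1136]
ee_rot: [-0.0, -0.032, 0.999, -0.0]
contact_force: [-1.3, -4.0, 5.9]
finger_gap: 0.0232
finger_force: 42.6
```

Call:
carry_out([
  {"travel":[0.18,0,0.34],"spin":0,"gripper":-1},
  {"travel":[0.35,0,0.68],"spin":0,"gripper":-1},
  {"travel":[0.5,0,1.03],"spin":0,"gripper":-1},
  {"travel":[0.65,0,1.38],"spin":0,"gripper":-1},
  {"travel":[0.78,0,1.73],"spin":0,"gripper":-1},
  {"travel":[0.91,0,2.09],"spin":0,"gripper":-1},
  {"travel":[1.02,0,2.46],"spin":0,"gripper":-1},
  {"travel":[1.13,0,2.82],"spin":0,"gripper":-1},
])

```text
t: 28.85
position: [0.4494, 0.2349, 0.0851]
ee_rot: [-0.0, -0.032, 0.999, -0.0]
contact_force: [-1.3, -2.8, 5.8]
finger_gap: 0.0231
finger_force: 42.9
```

Call:
carry_out([
  {"travel":[0.09,0,0.37],"spin":0,"gripper":-1},
  {"travel":[0.17,0,0.74],"spin":0,"gripper":-1},
  {"travel":[0.24,0,1.12],"spin":0,"gripper":-1},
  {"travel":[0.3,0,1.49],"spin":0,"gripper":-1},
  {"travel":[0.35,0,1.87],"spin":0,"gripper":-1},
  {"travel":[0.39,0,2.25],"spin":0,"gripper":-1},
  {"travel":[0.41,0,2.63],"spin":0,"gripper":-1},
  {"travel":[0.42,0,3.01],"spin":0,"gripper":-1},
])

```text
t: 29.52
position: [0.4449, 0.2346, 0.0546]
ee_rot: [-0.001, -0.032, 0.999, -0.001]
contact_force: [-2.6, -3.2, 4.2]
finger_gap: 0.023
finger_force: 43.1
```

Call:
carry_out([
  {"travel":[0,0,0.2],"spin":0,"gripper":-1},
  {"travel":[0,0,0.3],"spin":0,"gripper":-1},
  {"travel":[0,0,0.4],"spin":0,"gripper":-1},
  {"travel":[0,0,0.5],"spin":0,"gripper":-1},
  {"travel":[0,0,0.6],"spin":0,"gripper":-1},
  {"travel":[0,0,0.7],"spin":0,"gripper":-1},
  {"travel":[0,0,0.8],"spin":0,"gripper":-1},
  {"travel":[0,0,0.8],"spin":0,"gripper":-1},
])

```text
t: 30.18
position: [0.445, 0.2347, 0.0504]
ee_rot: [-0.0, -0.032, 0.999, 0.0]
contact_force: [-10.7, -7.1, 44.2]
finger_gap: 0.023
finger_force: 48.0
```

The lid is hard shut (44 N on the stop). Ease off, release and rise.

Call:
carry_out([
  {"travel":[0,0,-0.3],"spin":0,"gripper":-1},
  {"travel":[0,0,-0.4],"spin":0,"gripper":-1},
  {"travel":[0,0,-0.4],"spin":0,"gripper":0.4},
  {"travel":[0,0,-0.4],"spin":0,"gripper":0.4},
  {"travel":[0,0,-0.4],"spin":0,"gripper":0.4},
  {"travel":[0,0,-0.4],"spin":0,"gripper":0.4},
  {"travel":[0,0,-0.4],"spin":0,"gripper":0.4},
  {"travel":[0,0,-0.4],"spin":0,"gripper":0.4},
])

```text
t: 30.85
position: [0.4459, 0.2357, 0.0507]
ee_rot: [0.0, -0.032, 0.999, 0.0]
contact_force: [-0.6, 0.5, 0.6]
finger_gap: 0.0596
finger_force: 0.0
```

Call:
carry_out([
  {"travel":[0,0,-1],"spin":0,"gripper":0.4},
  {"travel":[0,0,-3.5],"spin":0,"gripper":0.4},
  {"travel":[0,0,-6.5],"spin":0,"gripper":0.4},
  {"travel":[0,0,-10],"spin":0,"gripper":0.4},
  {"travel":[0,0,-13.5],"spin":0,"gripper":0.4},
  {"travel":[0,0,-17],"spin":0,"gripper":0.4},
  {"travel":[0,0,-20],"spin":0,"gripper":0.4},
  {"travel":[0,0,-20],"spin":0,"gripper":0.4},
])

```text
t: 31.52
position: [0.449, 0.2369, 0.2574]
ee_rot: [0.005, -0.032, 0.999, 0.003]
contact_force: [-0.0, 0.2, -0.6]
finger_gap: 0.0599
finger_force: 0.0
```

```bash
python3 - <<'E'
from h import *
s=env.get_state();print(s["t"],s["position"].round(3),s["contact_force"].round(1))
sd=np.ascontiguousarray(env.read_camera("side")[:,:,::-1]);cv2.imwrite("pics/side5.png",sd)
d0=cv2.absdiff(sd,cv2.imread("pics/side0.png")).max(2);d2=cv2.absdiff(sd,cv2.imread("pics/side2.png")).max(2)
print("B vs shut start",(d0[132:178,236:297]>45).sum(),"A lid vs open",(d2[150:220,300:328]>45).sum(),"others vs start",(d0[175:200,328:352]>45).sum(),(d0[240:280,335:380]>45).sum(),(d0[300:330,330:360]>45).sum())
h,C=cv2.cvtColor(sd,cv2.COLOR_BGR2HSV),cam("side")
w=lambda n:[cv2.inRange(cv2.cvtColor(cv2.imread(n),cv2.COLOR_BGR2HSV),(4,150,80),(16,255,255))[128:170,250:300].sum()//255]
print(w("pics/side0.png"),w("pics/side5.png"),w("pics/side2.png"))
g=sd[185:240,255:320].min(2);k,l,st,ce=cv2.connectedComponentsWithStats((g>170).astype(np.uint8));print(st[1:][st[1:,4]>30]+[255,185,0,0,0])
E
```

```text
31.5167 [0.449 0.237 0.257] [-0.   0.2 -0.6]
B vs shut start 82 A lid vs open 9 others vs start 4 0 0
[np.uint64(881)] [np.uint64(874)] [np.uint64(456)]
[[276 204  16  23 115]]
```

```bash
python3 -c "
from cell import env
print(env.sign_off())"
```

```text
the job is handed in; nothing more can be done
None
```

The job is handed in, with no verdict returned: the near box's lid is fully open with the white strip flat, screws up, on its floor, the far box's lid, which binds at about 0.75 rad, is shut, and the other things on the board are where they were.

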